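# Put the fish-food lane back in first-in-first-out order

## Robot

A 6-joint arm with a two-finger parallel gripper is mounted at the origin on the work surface. World frame = base frame: x ahead of the robot, y to its left, z up, the work surface at z = 0. Lengths are in m, angles in rad, forces in N, time in s.
With the tool pointing down it reaches from about 0.375 to 0.9 m from the base axis. Payload 3.1 kg.
Tool frame: the origin (TCP) lies midway between the tips of the shut fingers; the grasp point (between the pads) lies 19 mm behind it; z points along the fingers, y is the line along which they close (so a half turn about z gives the same grasp; the last joint's range is limited). The gripper opens to 85 mm and grips with 20 to 120 N. Pads are 22 mm wide; open, the fingers measure 114 mm over their backs; the gripper's body (76 mm by 85 mm) begins 54 mm behind the grasp point. The pads swing forward as they close: fully open they stand 13 mm farther back than shut.
Start: joints at [-1.512, 0.527, 1.433, -0, 1.181, -0.178], TCP at [0.147, -0.607, 0.231] pointing down, gripper open.
Joint ranges: [-3.08, 3.08], [-0.75, 2.2], [0.22, 2.44], [-1.43, 4.57], [0, 2.65], [-2.85, 2.85]. Speed limits (rad/s): [2.79, 2.79, 3.14, 3.14, 3.14, 3.14].

## Interface

Orientations are given as a unit quaternion [x, y, z, w].
In Python, from station import manip gives the robot as it stands. The module is installed in compiled form; this text tells all that it offers.
- The arm moves only by the tool apply_moves, never from a script. Its arguments are lists of equal length, an entry for each row: "claw": the gripper's target within -1 to 1 (fully open at 1, half-way at 0, shut at -1); "travel": the shift along the tool's x, y, z scaled (see below), a list of three; "turn": the turn, a rotation vector about the tool's x, y, z scaled (see below), a list of three. In form: {"claw": [claw, ...], "travel": [[dx, dy, dz], ...], "turn": [[rx, ry, rz], ...]}. A call has 1 to 5 rows; each row is the pose to reach, as a shift and turn from the pose commanded when the call began, along the tool's axes at that moment, turning the shorter way round; what a row does not reach only later rows make up. The controller multiplies each number of a shift by 800 mm and each number of a turn by 180 degrees. A row lasts 1/12 s, in which the tool goes at most 41.7 mm and 7.16 degrees, less where a joint would pass 70% of its speed; a pose out of reach is approached as far as the arm can. A call with a number of a shift or a turn outside -1 to 1 is refused whole. A call with a gripper value outside its range is refused whole. The fingers move at their own pace and stop on an object; "newtons" is the grip in N (left out, the last holds). Time passes only in rows, so rows that repeat a pose let the fingers close. It gives the time, the measured TCP pose, the force, the opening and the grip force at its end, in the units of the state.
- manip.sense(): the state, without advancing time (a new reading comes with each control period).
- manip.snapshot(name): name is "scene" or "side" or "wrist"; returns a dict with "pixels" (420x560x3 uint8, red, green, blue), "depth" (420x560 float32, m along the optical axis (not along the pixel's ray), 0 where there is no reading), "intrinsics" (3x3 intrinsics, pixels), "k1" (the pictures are not rectified: a ray, as slopes to the right and down, at radius r is drawn at 1 + k1 r^2 times it, then the intrinsics apply), "R" (3x3) and "t" (3): a world point X has camera coordinates R X + t. Camera axes: x right, y down, z forward; pixel columns grow to the right and rows downward; lengths in m; the calibration is good to about 2 mm. A picture is of the moment at which its call begins.
- manip.sign_off(): hands the job in; it is judged then, once.
The state is a dict: "t": time; "q": joint angles; "qd": joint speeds; "tau": joint torques, N m; "tcp_pos": TCP position; "tool_rot": TCP orientation; "force": force on the tool from outside, world axes, zero at the start; "ft_torque": the same for the moment, N m; "finger_gap": opening from 0.0 (shut) to 1.0 (fully open); "gripper_force": force on a finger pad.
Only numpy, scipy, OpenCV 4.12 (cv2) and the standard library are available. Lean on these libraries where they do the work, as an engineer would, in place of code of your own. Each camera call takes 0.05 s, during which the arm holds its last target. There are 200 camera calls.

## Task

The oldest food, the squat amber jar, has ended up at the back of the grey stock lane behind newer stock: stand the square carton and the clear tube upright side by side on the dark mat, and with both waiting there bring the squat jar forward into the lane's front pocket, the one nearest the robot. Only then load the carton into the middle pocket and the tube into the back pocket, each standing upright on its pocket's floor. Lower each thing onto its place before letting go, tip none of them over, and leave the feeder, scoop and tweezers where they are.

Things in the scene. Friction and masses are not known exactly. Their poses are not given: they have to be found in the camera images.
- lane: Fixed grey open tray, 226 mm along its x, 78 mm wide: three pockets 70 x 70 mm inside, centred at x = -74 (front), 0 (middle), +74 mm (back), y = 0, floors 4 mm up. Walls 4 mm thick; side walls and back end 16 mm high, front end and dividers 10. Origin: underside centre; +x points front to back, away from the robot. Start: carton and tube in front and middle, either way round, jar at the back.
- mat: Fixed dark rubber mat lying flat on the ledge, 220 mm long (its x axis), 120 mm wide (y) and 3 mm thick, empty at the start: the side area. The origin is the centre of its underside, z up. It lies left or right of the lane.
- jar: Loose squat amber glass jar with a black screw cap as wide as the jar: an upright cylinder 52 mm in diameter and 62 mm high in all (the cap is the top 18 mm), 0.11 to 0.22 kg. The origin is the centre of its underside, z along its axis.
- carton: Loose square white plastic food carton with a thin grey groove under its lid: 44 x 44 mm and 70 mm high, 0.06 to 0.13 kg. The origin is the centre of its underside, x and y square to its flat sides, z up.
- tube: Loose clear acrylic tube, part filled with brown pellets that are fixed in it, a white cap at either end: an upright cylinder 36 mm in diameter and 92 mm high, 0.06 to 0.11 kg. The origin is the centre of its underside, z along its axis.
- feeder: Bystander: grey plastic automatic feeder with a clear drum lying along y, about 120 x 105 mm and 118 mm high, fixed to the ledge. The origin is the centre of its underside.
- scoop: Bystander: loose blue plastic scoop lying flat along its x axis, about 135 mm long, 40 mm wide and 22 mm high. The origin is on its underside near the middle of its length.
- tweezers: Bystander: loose steel tweezers lying flat along their x axis, about 137 mm long, 20 mm wide and 6 mm high. The origin is on the underside at the middle of the length.

How it is judged:
By the outcome, as a careful person would: the job done as asked, in the order asked, and still so for the second after the job is handed in, with the robot touching nothing.
It also fails if it takes over 141 s, if anything falls off the work surface, if the arm or the gripper's body presses on something with over 40 N, if the wrist force passes 120 N, or if a joint passes its speed limit or range.

## Working session

There is one attempt and no reset: what is moved stays moved. The work goes in short steps, Python scripts to look and compute and a tool call to move; the robot and the scene stay as the last step left them, time stands still between calls to the robot, and variables do not carry over. Pictures are saved under pics/ and viewed, at most 14 in all, crops included, and the job is handed in when it is done.

Besides the shell and the picture viewer there is one more tool, called after ">>>" as name(argument=value, ...) on one line, values as JSON. apply_moves: Moves the arm, as the interface text tells. Shifts and turns lie within -1 to 1; 1 stands for 800 mm of shift or 180 degrees of turn. Its arguments: {"type":"object","properties":{"claw":{"type":"array","items":{"type":"number"}},"travel":{"type":"array","items":{"type":"array","items":{"type":"number"}}},"turn":{"type":"array","items":{"type":"array","items":{"type":"number"}}},"newtons":{"type":"number"}},"required":["claw","travel","turn"]}

```bash
mkdir -p pics; cat > h.py <<'E'
import numpy as np, cv2
from station import manip
def snap(n,f=None):
    s=manip.snapshot(n)
    if f: cv2.imwrite('pics/'+f,s['pixels'][:,:,::-1])
    return s
def ray(s,u,v):
    K=np.array(s['intrinsics']);k=s['k1']
    d=np.array([(u-K[0,2])/K[0,0],(v-K[1,2])/K[1,1]]);x=d.copy()
    for _ in range(20): x=d/(1+k*(x@x))
    return np.array([x[0],x[1],1.])
def atz(s,u,v,z):
    R=np.array(s['R']);t=np.array(s['t']);c=-R.T@t;d=R.T@ray(s,u,v)
    return c+d*(z-c[2])/d[2]
def atd(s,u,v):
    R=np.array(s['R']);t=np.array(s['t']);return R.T@(ray(s,u,v)*s['depth'][int(v),int(u)]-t)
def cloud(s):
    K=np.array(s['intrinsics']);k=s['k1'];v,u=np.mgrid[:420,:560]
    d=np.stack([(u-K[0,2])/K[0,0],(v-K[1,2])/K[1,1]],-1);x=d.copy()
    for _ in range(20): x=d/(1+k*(x**2).sum(-1,keepdims=True))
    P=np.concatenate([x,np.ones((420,560,1))],-1)*s['depth'][...,None]
    return (P-np.array(s['t']))@np.array(s['R'])
E
python3 - <<'E'
from h import *
for n in('scene','side'):
    s=snap(n,n+'0.png');R=np.array(s['R']);print(n,-R.T@np.array(s['t']),R[2],s['k1'])
st=manip.sense();print({k:st[k] for k in('t','tcp_pos','tool_rot','force','finger_gap')})
E
```

```text
scene [ 1.57631444 -0.12289099  0.7189185 ] [-0.83628805  0.1124626  -0.53663251] -0.13320103361558547
side [0.13951411 0.70054549 0.8703024 ] [ 0.33572831 -0.58675643 -0.73688764] -0.09448505894894685
{'t': 0.1, 'tcp_pos': array([ 0.14722591, -0.60672789,  0.23043084]), 'tool_rot': array([ 9.92940191e-01,  1.18611911e-01,  6.56850907e-05, -9.93906654e-04]), 'force': array([ 0.03654862, -0.1706794 , -0.10103129]), 'finger_gap': 0.9995647409059474}
```

View pics/scene0.png

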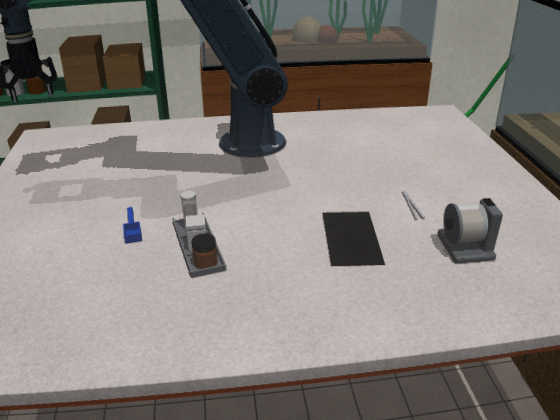

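View pics/side0.png

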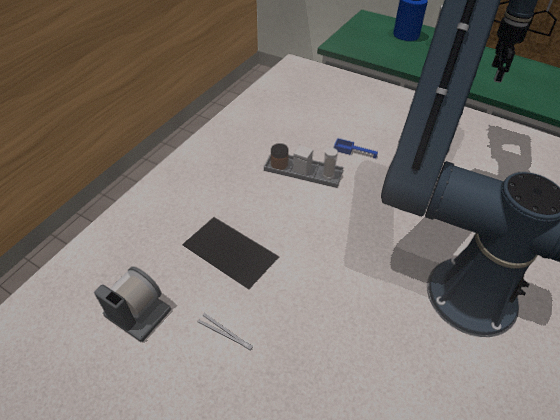

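The tube stands at the front, the carton in the middle and the jar at the back of the lane (scene ~(188,200), (195,222), (204,250)). The mat is at scene (352,238).

```bash
python3 - <<'E'
from h import *
S=snap('scene');D=snap('side')
print('mat scene',[atz(S,u,v,.003)[:2].round(3) for u,v in((322,213),(369,212),(383,265),(331,265))])
print('mat side',[atz(D,u,v,.003)[:2].round(3) for u,v in((214,218),(278,256),(250,286),(183,244))])
for nm,s in(('scene',S),('side',D)):
    P=cloud(s).reshape(-1,3)
    m=(s['depth'].ravel()>0)&(abs(P[:,0]-.55)<.35)&(P[:,1]<.0)&(P[:,1]>-.45)
    P=P[m]
    print(nm)
    for lo,hi in((.006,.03),(.055,.068),(.066,.08),(.085,.1)):
        Q=P[(P[:,2]>lo)&(P[:,2]<hi)]
        if len(Q):print(lo,hi,len(Q),np.percentile(Q,[2,98],axis=0).round(3).tolist(),np.median(Q,0).round(3))
print('jar top',atz(S,204,241,.062),atz(D,280,149,.062));print('tube top',atz(S,188,196,.092),atz(D,330,153,.092));print('carton',atz(S,195,219,.07))
E
```

```text
mat scene [array([0.462, 0.134]), array([0.474, 0.253]), array([0.691, 0.223]), array([0.675, 0.11 ])]
mat side [array([0.666, 0.115]), array([0.455, 0.137]), array([0.468, 0.246]), array([0.682, 0.228])]
scene
0.006 0.03 1033 [[0.405, -0.354, 0.006], [0.669, -0.124, 0.028]] [ 0.577 -0.198  0.015]
0.055 0.068 511 [[0.487, -0.205, 0.056], [0.651, -0.139, 0.068]] [ 0.62  -0.169  0.065]
0.066 0.08 431 [[0.485, -0.206, 0.066], [0.645, -0.142, 0.078]] [ 0.567 -0.178  0.072]
0.085 0.1 140 [[0.462, -0.209, 0.086], [0.497, -0.177, 0.096]] [ 0.484 -0.193  0.093]
side
0.006 0.03 1158 [[0.391, -0.352, 0.006], [0.658, -0.121, 0.028]] [ 0.512 -0.175  0.014]
0.055 0.068 278 [[0.462, -0.192, 0.055], [0.644, -0.136, 0.068]] [ 0.604 -0.16   0.065]
0.066 0.08 351 [[0.462, -0.197, 0.066], [0.642, -0.141, 0.079]] [ 0.563 -0.17   0.072]
0.085 0.1 112 [[0.46, -0.209, 0.087], [0.493, -0.174, 0.099]] [ 0.475 -0.187  0.097]
jar top [ 0.62819579 -0.16034135  0.062     ] [ 0.62372291 -0.16433222  0.062     ]
tube top [ 0.48200858 -0.1929106   0.092     ] [ 0.47679115 -0.1892863   0.092     ]
carton [ 0.55001859 -0.17864979  0.07      ]
```

```bash
cat >> h.py <<'E'
from scipy.spatial.transform import Rotation as Ro
def go(x,y,z,yaw=None):
    st=manip.sense();T=Ro.from_quat(st['tool_rot']);p=st['tcp_pos']
    d=T.inv().apply(np.array([x,y,z])-p);X=T.as_matrix()[:,0];cy=np.arctan2(X[1],X[0])
    w=cy if yaw is None else yaw
    G=Ro.from_matrix(np.array([[np.cos(w),np.sin(w),0],[np.sin(w),-np.cos(w),0],[0,0,-1.]]))
    r=(T.inv()*G).as_rotvec()
    print('at',p.round(4),'yaw',round(cy,3),'t',round(st['t'],2),'travel',(d/.8).round(4),'turn',(r/np.pi).round(4),'n',round(np.linalg.norm(d)/.0417,1))
E
python3 -c "
from h import *
go(.53,-.18,.30,.19)"
```

```text
at [ 0.1472 -0.607   0.2307] yaw 0.238 t 0.2 travel [ 0.5907 -0.4061 -0.0859] turn [-0.0004 -0.0001  0.0152] n 13.9
```

>>> apply_moves(claw=[1,1,1,1,1], travel=[[0.04,-0.027,-0.006],[0.08,-0.054,-0.012],[0.12,-0.081,-0.018],[0.16,-0.108,-0.024],[0.2,-0.136,-0.03]], turn=[[0,0,0.015],[0,0,0.015],[0,0,0.015],[0,0,0.015],[0,0,0.015]])

```text
t: 0.62
tcp_pos: [0.2779, -0.4626, 0.2553]
tool_rot: [0.995, 0.095, 0.0, -0.0]
force: [0.7, -0.1, 0.4]
finger_gap: 1.003
gripper_force: 0.0
```

>>> apply_moves(claw=[1,1,1,1,1], travel=[[0.2,-0.145,-0.03],[0.2,-0.145,-0.03],[0.2,-0.145,-0.03],[0.2,-0.145,-0.03],[0.2,-0.145,-0.03]], turn=[[0,0,0],[0,0,0],[0,0,0],[0,0,0],[0,0,0]])

```text
t: 1.03
tcp_pos: [0.4137, -0.3171, 0.2797]
tool_rot: [0.995, 0.096, 0.0, -0.0]
force: [0.0, -0.6, 0.1]
finger_gap: 0.999
gripper_force: 0.0
```

```bash
python3 -c "
from h import *
go(.53,-.18,.30,.19)"
```

```text
at [ 0.4137 -0.3171  0.2797] yaw 0.192 t 1.03 travel [ 0.1754 -0.1406 -0.0252] turn [-0.0001 -0.0002  0.0006] n 4.3
```

>>> apply_moves(claw=[1,1,1,1,1], travel=[[0.165,-0.13,-0.025],[0.165,-0.13,-0.025],[0.165,-0.13,-0.025],[0.165,-0.13,-0.025],[0.165,-0.13,-0.025]], turn=[[0,0,0],[0,0,0],[0,0,0],[0,0,0],[0,0,0]])

```text
t: 1.45
tcp_pos: [0.5262, -0.1873, 0.3003]
tool_rot: [0.995, 0.099, 0.002, -0.001]
force: [-0.1, -1.0, 0.3]
finger_gap: 1.001
gripper_force: 0.0
```

```bash
python3 -c "
from h import *
s=snap('wrist','w1.png');R=np.array(s['R']);print(-R.T@np.array(s['t']),R[2])
P=cloud(s);np.save('w1.npy',P);go(.53,-.18,.3)
Q=P.reshape(-1,3)[s['depth'].ravel()>0]
Q=Q[(Q[:,1]>-.26)&(Q[:,1]<-.1)]
for lo,hi in((.012,.02),(.057,.065),(.066,.074),(.088,.096)):
    q=Q[(Q[:,2]>lo)&(Q[:,2]<hi)]
    if len(q):
        (c,sz,a)=cv2.minAreaRect(q[:,:2].astype(np.float32));print(lo,len(q),np.round(c,4),np.round(sz,4),a,q[:,2].mean())
"
```

```text
[ 0.59545269 -0.17434515  0.44406953] [-0.26875189 -0.05334177 -0.96173129]
at [ 0.5244 -0.1893  0.2998] yaw 0.197 t 1.5 travel [ 0.0091 -0.01   -0.0003] turn [ 0.0001 -0.0006 -0.    ] n 0.3
0.012 1570 [ 0.5534 -0.1799] [0.2257 0.0781] 11.674448013305664 0.016307401319205547
0.057 111 [ 0.5644 -0.1757] [0.1695 0.0494] 12.13032341003418 0.0621682738761582
0.066 1808 [ 0.568  -0.1776] [0.1708 0.05  ] 14.323138236999512 0.06802097624781753
0.088 213 [ 0.4787 -0.1943] [0.0341 0.0349] 0.5938695669174194 0.094745657672024
```

View pics/w1.png

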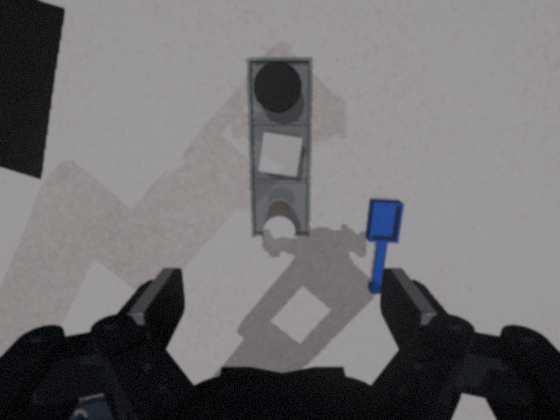

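```bash
python3 -c "
from h import *
P=np.load('w1.npy')
def r(u0,u1,v0,v1,lo,hi):
    q=P[v0:v1,u0:u1].reshape(-1,3);q=q[(q[:,2]>lo)&(q[:,2]<hi)]
    c,sz,a=cv2.minAreaRect(q[:,:2].astype(np.float32));cc,rad=cv2.minEnclosingCircle(q[:,:2].astype(np.float32));print(len(q),np.round(c,4),np.round(sz,4),round(a,1),np.round(cc,4),round(rad,4),q[:,2].mean().round(4))
r(250,310,55,120,.055,.075)
r(250,310,128,180,.062,.075)
r(250,310,205,250,.085,.1)
c=np.array([.5534,-.1799]);a=.2037
for d in(-.074,0,.074):print(c+d*np.array([np.cos(a),np.sin(a)]))
go(.4787,-.1943,.2,.2037)
"
```

```text
1870 [ 0.6262 -0.1626] [0.0501 0.0504] 61.8 [ 0.626  -0.1629] 0.0259 0.0667
949 [ 0.5566 -0.18  ] [0.0443 0.0439] 2.6 [ 0.5568 -0.1797] 0.0299 0.0742
841 [ 0.4782 -0.1945] [0.0347 0.0351] 4.2 [ 0.4781 -0.1944] 0.018 0.0961
[ 0.48092997 -0.19486977]
[ 0.5534 -0.1799]
[ 0.62587003 -0.16493023]
at [ 0.5244 -0.1893  0.2998] yaw 0.197 t 1.5 travel [-0.0575 -0.0051  0.1246] turn [ 0.0001 -0.0006 -0.0022] n 2.6
```

>>> apply_moves(claw=[1,1,1,1,1], travel=[[-0.03,-0.003,0.06],[-0.058,-0.005,0.12],[-0.058,-0.005,0.17],[-0.058,-0.005,0.2],[-0.058,-0.005,0.2]], turn=[[0,-0.0006,-0.002],[0,-0.0006,-0.002],[0,-0.0006,-0.002],[0,-0.0006,-0.002],[0,-0.0006,-0.002]])

```text
t: 1.92
tcp_pos: [0.4695, -0.1952, 0.1327]
tool_rot: [0.995, 0.097, -0.008, -0.005]
force: [-1.5, 0.9, -0.1]
finger_gap: 0.992
gripper_force: 0.0
```

```bash
python3 -c "
from h import *
go(.4775,-.1945,.04,.2037)
s=snap('wrist','w2.png')"
```

```text
at [ 0.4695 -0.1952  0.1327] yaw 0.195 t 1.92 travel [0.0117 0.0024 0.1157] turn [-0.0038  0.0045 -0.0028] n 2.2
```

View pics/w2.png

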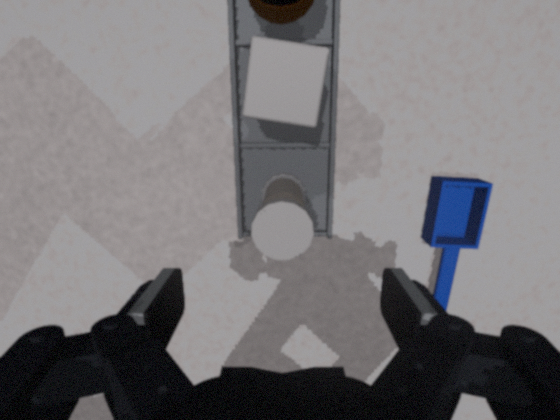

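The tube cap, at (283,230), is midway between the finger tips.

>>> apply_moves(claw=[1,1], travel=[[0,0,0],[0,0,0]], turn=[[0,0,0],[0,0,0]])

```text
t: 2.13
tcp_pos: [0.4775, -0.1991, 0.1415]
tool_rot: [0.995, 0.098, 0.001, 0.002]
force: [-0.3, 0.4, 0.5]
finger_gap: 0.998
gripper_force: 0.0
```

```bash
python3 -c "
from h import *
go(.4775,-.1945,.04,.2037)"
```

```text
at [ 0.4775 -0.1991  0.1415] yaw 0.196 t 2.13 travel [ 0.0009 -0.0062  0.1269] turn [ 0.0012 -0.0005 -0.0023] n 2.4
```

>>> apply_moves(claw=[1,1,1,1,1], travel=[[0.001,-0.006,0.03],[0.001,-0.006,0.06],[0.001,-0.006,0.09],[0.001,-0.006,0.11],[0.001,-0.006,0.125]], turn=[[0,0,-0.002],[0,0,-0.002],[0,0,-0.002],[0,0,-0.002],[0,0,-0.002]])

```text
t: 2.55
tcp_pos: [0.4776, -0.1939, 0.0407]
tool_rot: [0.995, 0.102, 0.001, 0.002]
force: [-0.0, -0.2, 0.8]
finger_gap: 0.997
gripper_force: 0.0
```

>>> apply_moves(claw=[0.2,-0.3,-0.6,-0.6,-0.6], travel=[[0,0,0],[0,0,0],[0,0,0],[0,0,0],[0,0,0]], turn=[[0,0,0],[0,0,0],[0,0,0],[0,0,0],[0,0,0]], newtons=25)

```text
t: 2.97
tcp_pos: [0.4767, -0.1934, 0.0411]
tool_rot: [0.995, 0.101, 0.001, 0.001]
force: [-0.8, 0.8, 6.9]
finger_gap: 0.416
gripper_force: 24.4
```

>>> apply_moves(claw=[-0.6,-0.6,-0.6,-0.6], travel=[[0,0,0],[0,0,0],[0,0,0],[0,0,0]], turn=[[0,0,0],[0,0,0],[0,0,0],[0,0,0]])

```text
t: 3.3
tcp_pos: [0.4768, -0.1934, 0.0412]
tool_rot: [0.995, 0.101, 0.001, 0.001]
force: [0.2, 0.6, 7.3]
finger_gap: 0.413
gripper_force: 24.4
```

```bash
python3 -c "
from h import *
go(.4775,-.1945,.15,.2037);go(.527,.186,.15,.2037)"
```

```text
at [ 0.4768 -0.1934  0.0412] yaw 0.203 t 3.3 travel [ 0.0007  0.0019 -0.136 ] turn [ 0.0009 -0.0003 -0.0001] n 2.6
at [ 0.4768 -0.1934  0.0412] yaw 0.203 t 3.3 travel [ 0.1574 -0.4514 -0.1371] turn [ 0.0009 -0.0003 -0.0001] n 9.5
```

>>> apply_moves(claw=[-0.6,-0.6,-0.6,-0.6,-0.6], travel=[[0,0,-0.02],[0,0,-0.05],[0,0,-0.09],[0,0,-0.125],[0,0,-0.135]], turn=[[0,0,0],[0,0,0],[0,0,0],[0,0,0],[0,0,0]], newtons=30)

```text
t: 3.72
tcp_pos: [0.4778, -0.1939, 0.1519]
tool_rot: [0.995, 0.102, 0.002, 0.003]
force: [1.3, -0.4, -0.5]
finger_gap: 0.412
gripper_force: 30.2
```

>>> apply_moves(claw=[-0.6,-0.6,-0.6,-0.6,-0.6], travel=[[0.01,-0.03,0],[0.025,-0.07,0],[0.04,-0.11,0],[0.055,-0.15,0],[0.07,-0.19,0]], turn=[[0,0,0],[0,0,0],[0,0,0],[0,0,0],[0,0,0]])

```text
t: 4.13
tcp_pos: [0.4995, -0.031, 0.1473]
tool_rot: [0.995, 0.101, -0.001, 0.0]
force: [0.2, -0.6, -0.6]
finger_gap: 0.416
gripper_force: 30.2
```

>>> apply_moves(claw=[-0.6,-0.6,-0.6,-0.6,-0.6], travel=[[0.015,-0.04,0],[0.03,-0.08,0],[0.045,-0.12,0],[0.06,-0.16,0],[0.07,-0.19,0]], turn=[[0,0,0],[0,0,0],[0,0,0],[0,0,0],[0,0,0]])

```text
t: 4.55
tcp_pos: [0.524, 0.1304, 0.1471]
tool_rot: [0.995, 0.102, -0.001, -0.0]
force: [0.1, 0.0, -0.5]
finger_gap: 0.417
gripper_force: 30.3
```

>>> apply_moves(claw=[-0.6,-0.6,-0.6,-0.6,-0.6], travel=[[0.01,-0.03,0],[0.017,-0.06,0],[0.017,-0.071,0],[0.017,-0.071,0],[0.017,-0.071,0]], turn=[[0,0,0],[0,0,0],[0,0,0],[0,0,0],[0,0,0]])

```text
t: 4.97
tcp_pos: [0.5252, 0.1859, 0.1468]
tool_rot: [0.995, 0.102, -0.001, 0.0]
force: [0.2, -0.8, -0.6]
finger_gap: 0.413
gripper_force: 30.3
```

```bash
python3 -c "
from h import *
go(.527,.186,.04,.2037)
s=snap('wrist','w3.png')
print([atz(s,u,v,.003).round(3) for u,v in ((280,210),)])"
```

```text
at [0.5252 0.1859 0.1468] yaw 0.205 t 4.97 travel [0.0027 0.0002 0.1335] turn [0.0002 0.001  0.0003] n 2.6
[array([0.515, 0.185, 0.003])]
```

View pics/w3.png

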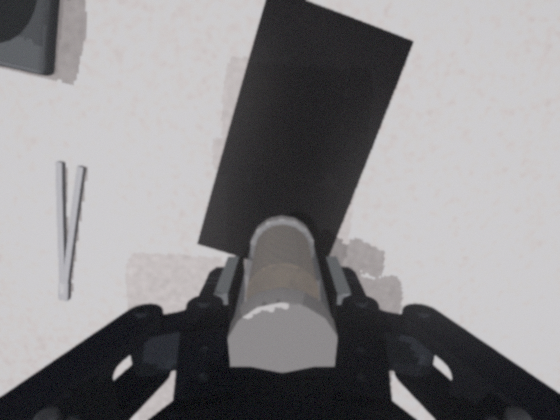

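The tube hangs upright over the mat. The mat's near edge runs from (200,243), and its far right corner is at (411,41).

```bash
python3 -c "
from h import *
s=snap('wrist')
print([atz(s,u,v,.003).round(3) for u,v in ((200,243),(411,41),(267,0))])
go(.527,.186,.0405,.2037)"
```

```text
[array([0.47 , 0.25 , 0.003]), array([0.672, 0.111, 0.003]), array([0.677, 0.227, 0.003])]
at [0.5256 0.1849 0.147 ] yaw 0.202 t 5.07 travel [ 0.0023 -0.0011  0.1331] turn [ 0.0001  0.0008 -0.0005] n 2.6
```

>>> apply_moves(claw=[-0.6,-0.6,-0.6,-0.6,-0.6], travel=[[0.002,0,0.03],[0.002,0,0.07],[0.002,0,0.1],[0.002,0,0.12],[0.002,0,0.126]], turn=[[0,0,0],[0,0,0],[0,0,0],[0,0,0],[0,0,0]])

```text
t: 5.48
tcp_pos: [0.5256, 0.1845, 0.0437]
tool_rot: [0.995, 0.1, -0.004, 0.0]
force: [-0.1, 0.4, 0.2]
finger_gap: 0.415
gripper_force: 30.3
```

>>> apply_moves(claw=[-0.6,-0.6,-0.6,-0.6,-0.6], travel=[[0,0,0.002],[0,0,0.004],[0,0,0.006],[0,0,0.0065],[0,0,0.0065]], turn=[[0,0,0],[0,0,0],[0,0,0],[0,0,0],[0,0,0]])

```text
t: 5.9
tcp_pos: [0.5279, 0.1864, 0.042]
tool_rot: [0.995, 0.101, -0.0, 0.0]
force: [-0.1, 0.7, -0.7]
finger_gap: 0.415
gripper_force: 30.3
```

>>> apply_moves(claw=[-0.6,-0.6,-0.6,-0.6], travel=[[0,0,0.001],[0,0,0.002],[0,0,0.0025],[0,0,0.0025]], turn=[[0,0,0],[0,0,0],[0,0,0],[0,0,0]])

```text
t: 6.23
tcp_pos: [0.5276, 0.1865, 0.0402]
tool_rot: [0.995, 0.102, -0.0, 0.0]
force: [-0.7, -1.1, 5.7]
finger_gap: 0.418
gripper_force: 31.0
```

>>> apply_moves(claw=[0,0.4,0.8,1,1], travel=[[0,0,0],[0,0,0],[0,0,0],[0,0,0],[0,0,0]], turn=[[0,0,0],[0,0,0],[0,0,0],[0,0,0],[0,0,0]])

```text
t: 6.65
tcp_pos: [0.5272, 0.1864, 0.0389]
tool_rot: [0.995, 0.101, -0.001, 0.0]
force: [-1.0, 0.3, -0.2]
finger_gap: 0.998
gripper_force: 0.0
```

>>> apply_moves(claw=[1,1,1,1,1], travel=[[0,0,0],[0,0,-0.03],[0,0,-0.07],[0,0,-0.12],[0,0,-0.16]], turn=[[0,0,0],[0,0,0],[0,0,0],[0,0,0],[0,0,0]])

```text
t: 7.07
tcp_pos: [0.5275, 0.1865, 0.1688]
tool_rot: [0.995, 0.101, -0.001, 0.0]
force: [0.1, 0.0, -0.5]
finger_gap: 0.998
gripper_force: 0.0
```

```bash
python3 -c "
from h import *
go(.5566,-.18,.165,.045)
s=snap('scene');print(atd(s,352,218)); P=cloud(s).reshape(-1,3);q=P[(P[:,2]>.03)&(P[:,2]<.1)&(P[:,1]>.12)&(P[:,1]<.25)&(P[:,0]<.6)];print(len(q),q.min(0),q.max(0))"
```

```text
at [0.5275 0.1865 0.1688] yaw 0.203 t 7.07 travel [-0.0568  0.456   0.0048] turn [0.     0.0005 0.0504] n 8.8
[0.54379479 0.18850386 0.03497427]
421 [0.51161168 0.16711193 0.0300391 ] [0.54998137 0.20233906 0.09511203]
```

>>> apply_moves(claw=[1,1,1,1,1], travel=[[-0.005,0.04,0],[-0.01,0.09,0],[-0.017,0.14,0],[-0.024,0.19,0],[-0.03,0.24,0]], turn=[[0,0,0.01],[0,0,0.02],[0,0,0.03],[0,0,0.04],[0,0,0.05]])

```text
t: 7.53
tcp_pos: [0.5423, -0.008, 0.167]
tool_rot: [1.0, 0.023, -0.001, 0.0]
force: [-0.2, -0.5, -0.3]
finger_gap: 1.005
gripper_force: 0.0
```

```bash
python3 -c "
from h import *
go(.556,-.18,.165,.045)"
```

```text
at [ 0.5423 -0.008   0.167 ] yaw 0.045 t 7.53 travel [0.0074 0.2156 0.0025] turn [0.0001 0.0007 0.0001] n 4.1
```

>>> apply_moves(claw=[1,1,1,1,1], travel=[[0.002,0.05,0],[0.004,0.1,0],[0.006,0.15,0],[0.007,0.19,0],[0.007,0.203,0]], turn=[[0,0,0],[0,0,0],[0,0,0],[0,0,0],[0,0,0]])

```text
t: 7.95
tcp_pos: [0.5567, -0.1738, 0.167]
tool_rot: [1.0, 0.021, 0.0, 0.002]
force: [1.3, -0.5, -1.0]
finger_gap: 1.0
gripper_force: 0.0
```

>>> apply_moves(claw=[1,1,1], travel=[[0,0,0],[0,0,0],[0,0,0]], turn=[[0,0,0],[0,0,0],[0,0,0]])

```text
t: 8.2
tcp_pos: [0.555, -0.1665, 0.1667]
tool_rot: [1.0, 0.024, -0.002, -0.001]
force: [0.3, 0.6, -0.9]
finger_gap: 0.998
gripper_force: 0.0
```

```bash
python3 -c "
from h import *
go(.556,-.18,.04,.045)
s=snap('wrist','w4.png');P=cloud(s)
q=P.reshape(-1,3);m=s['pixels'].reshape(-1,3).min(1)>0
q=q[(q[:,2]>.066)&(q[:,2]<.078)&(abs(q[:,0]-.556)<.035)&(abs(q[:,1]+.18)<.035)]
print(len(q),cv2.minAreaRect(q[:,:2].astype(np.float32)))"
```

```text
at [ 0.555  -0.1665  0.1667] yaw 0.047 t 8.2 travel [0.001  0.0171 0.1584] turn [-0.0004  0.0011  0.0007] n 3.1
3437 ((0.5575581192970276, -0.1799367517232895), (0.04353758320212364, 0.04376916587352753), 2.279439687728882)
```

View pics/w4.png

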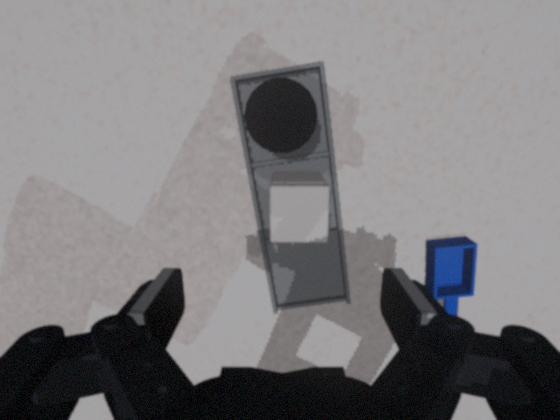

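The carton shows at (299,212), square to the fingers and 14 mm to the right of centre.

>>> apply_moves(claw=[1,1,1,1,1], travel=[[0.002,0.015,0.02],[0.002,0.017,0.06],[0.002,0.017,0.1],[0.002,0.017,0.14],[0.002,0.017,0.162]], turn=[[0,0,0],[0,0,0],[0,0,0],[0,0,0],[0,0,0]])

```text
t: 8.67
tcp_pos: [0.556, -0.1789, 0.0346]
tool_rot: [1.0, 0.024, -0.003, -0.001]
force: [0.0, -0.9, 0.1]
finger_gap: 0.997
gripper_force: 0.0
```

>>> apply_moves(claw=[1,0.7,0.2,-0.3,-0.4], travel=[[0,0,0],[0,0,0],[0,0,0],[0,0,0],[0,0,0]], turn=[[0,0,0],[0,0,0],[0,0,0],[0,0,0],[0,0,0]])

```text
t: 9.08
tcp_pos: [0.5591, -0.1821, 0.0396]
tool_rot: [1.0, 0.023, 0.001, 0.001]
force: [-0.0, 0.7, -0.3]
finger_gap: 0.513
gripper_force: 31.6
```

>>> apply_moves(claw=[-0.4,-0.4,-0.4], travel=[[0,0,0],[0,0,0],[0,0,0]], turn=[[0,0,0],[0,0,0],[0,0,0]])

```text
t: 9.33
tcp_pos: [0.5591, -0.1822, 0.0395]
tool_rot: [1.0, 0.023, 0.001, 0.001]
force: [0.5, 2.6, 6.3]
finger_gap: 0.513
gripper_force: 32.6
```

```bash
python3 -c "
from h import *
go(.617,.176,.15,.045)"
```

```text
at [ 0.5591 -0.1822  0.0395] yaw 0.046 t 9.33 travel [ 0.0931 -0.4437 -0.1387] turn [ 0.0005 -0.0005  0.0003] n 9.1
```

>>> apply_moves(claw=[-0.4,-0.4,-0.4,-0.4,-0.4], travel=[[0,0,-0.02],[0,0,-0.05],[0,0,-0.09],[0,0,-0.125],[0,0,-0.138]], turn=[[0,0,0],[0,0,0],[0,0,0],[0,0,0],[0,0,0]])

```text
t: 9.75
tcp_pos: [0.56, -0.1831, 0.1523]
tool_rot: [1.0, 0.023, 0.002, 0.002]
force: [-0.1, -0.5, -0.4]
finger_gap: 0.508
gripper_force: 31.6
```

>>> apply_moves(claw=[-0.4,-0.4,-0.4,-0.4,-0.4], travel=[[0.007,-0.03,0],[0.015,-0.07,0],[0.023,-0.11,0],[0.031,-0.15,0],[0.039,-0.19,0]], turn=[[0,0,0],[0,0,0],[0,0,0],[0,0,0],[0,0,0]])

```text
t: 10.17
tcp_pos: [0.5816, -0.0274, 0.1474]
tool_rot: [1.0, 0.023, -0.001, 0.0]
force: [0.0, -0.9, -0.8]
finger_gap: 0.51
gripper_force: 31.6
```

>>> apply_moves(claw=[-0.4,-0.4,-0.4,-0.4,-0.4], travel=[[0.01,-0.04,0],[0.02,-0.08,0],[0.03,-0.12,0],[0.04,-0.16,0],[0.048,-0.19,0]], turn=[[0,0,0],[0,0,0],[0,0,0],[0,0,0],[0,0,0]])

```text
t: 10.58
tcp_pos: [0.6131, 0.1275, 0.1471]
tool_rot: [1.0, 0.024, -0.001, -0.0]
force: [-0.2, 0.3, -0.7]
finger_gap: 0.513
gripper_force: 31.6
```

>>> apply_moves(claw=[-0.4,-0.4,-0.4,-0.4,-0.4], travel=[[0.004,-0.03,0],[0.006,-0.055,0],[0.006,-0.063,0],[0.006,-0.063,0],[0.006,-0.063,0]], turn=[[0,0,0],[0,0,0],[0,0,0],[0,0,0],[0,0,0]])

```text
t: 11.0
tcp_pos: [0.6154, 0.1749, 0.1472]
tool_rot: [1.0, 0.023, -0.002, 0.001]
force: [0.2, -0.6, -1.3]
finger_gap: 0.506
gripper_force: 31.6
```

```bash
python3 -c "
from h import *
go(.617,.176,.0395,.045)"
```

```text
at [0.6154 0.1749 0.1472] yaw 0.047 t 11.0 travel [ 0.0025 -0.0014  0.1346] turn [0.0004 0.001  0.0006] n 2.6
```

>>> apply_moves(claw=[-0.4,-0.4,-0.4,-0.4,-0.4], travel=[[0.002,0,0.03],[0.002,0,0.07],[0.002,0,0.1],[0.002,0,0.12],[0.002,0,0.127]], turn=[[0,0,0],[0,0,0],[0,0,0],[0,0,0],[0,0,0]])

```text
t: 11.42
tcp_pos: [0.6152, 0.1732, 0.043]
tool_rot: [1.0, 0.022, -0.004, 0.001]
force: [-0.1, 0.2, -1.6]
finger_gap: 0.509
gripper_force: 31.6
```

>>> apply_moves(claw=[-0.4,-0.4,-0.4,-0.4,-0.4], travel=[[0,0,0.003],[0,0,0.005],[0,0,0.007],[0,0,0.0085],[0,0,0.0085]], turn=[[0,0,0],[0,0,0],[0,0,0],[0,0,0],[0,0,0]])

```text
t: 11.83
tcp_pos: [0.618, 0.1756, 0.0403]
tool_rot: [1.0, 0.023, -0.0, 0.0]
force: [-0.6, -0.2, -0.5]
finger_gap: 0.512
gripper_force: 31.6
```

>>> apply_moves(claw=[-0.4,-0.4,-0.4,-0.4], travel=[[0,0,0.001],[0,0,0.002],[0,0,0.0025],[0,0,0.0025]], turn=[[0,0,0],[0,0,0],[0,0,0],[0,0,0]])

```text
t: 12.17
tcp_pos: [0.6178, 0.1758, 0.0386]
tool_rot: [1.0, 0.023, -0.0, 0.0]
force: [-0.7, -0.2, 3.9]
finger_gap: 0.51
gripper_force: 32.3
```

>>> apply_moves(claw=[0.2,0.5,0.8,1,1], travel=[[0,0,0],[0,0,0],[0,0,0],[0,0,0],[0,0,0]], turn=[[0,0,0],[0,0,0],[0,0,0],[0,0,0],[0,0,0]])

```text
t: 12.58
tcp_pos: [0.6173, 0.1756, 0.0371]
tool_rot: [1.0, 0.023, -0.001, 0.0]
force: [0.6, -0.2, 0.4]
finger_gap: 1.0
gripper_force: 0.0
```

>>> apply_moves(claw=[1,1,1,1,1], travel=[[0,0,0],[0,0,-0.03],[0,0,-0.07],[0,0,-0.12],[0,0,-0.16]], turn=[[0,0,0],[0,0,0],[0,0,0],[0,0,0],[0,0,0]])

```text
t: 13.0
tcp_pos: [0.6178, 0.1756, 0.1671]
tool_rot: [1.0, 0.023, -0.001, 0.0]
force: [0.6, 0.0, -0.2]
finger_gap: 0.998
gripper_force: 0.0
```

```bash
python3 -c "
from h import *
go(.626,-.163,.167,.2037)
s=snap('scene'); P=cloud(s).reshape(-1,3);q=P[(P[:,2]>.03)&(P[:,2]<.1)&(P[:,1]>.12)&(P[:,1]<.25)&(P[:,0]<.7)]
for lo,hi in((0,.57),(.57,.8)):
  w=q[(q[:,0]>lo)&(q[:,0]<hi)];print(len(w),w.min(0),w.max(0))"
```

```text
at [0.6178 0.1756 0.1671] yaw 0.046 t 13.0 travel [-9.200e-03  4.233e-01  3.000e-04] turn [ 0.      0.0004 -0.0502] n 8.1
384 [0.51171049 0.16683096 0.03079447] [0.55091022 0.20169392 0.09549621]
590 [0.59002552 0.15050393 0.03016484] [0.64149598 0.19790143 0.07617168]
```

>>> apply_moves(claw=[1,1,1,1,1], travel=[[-0.001,0.04,0],[-0.002,0.09,0],[-0.003,0.14,0],[-0.004,0.19,0],[-0.005,0.23,0]], turn=[[0,0,-0.01],[0,0,-0.02],[0,0,-0.03],[0,0,-0.04],[0,0,-0.05]])

```text
t: 13.47
tcp_pos: [0.622, -0.011, 0.1653]
tool_rot: [0.995, 0.102, -0.001, 0.0]
force: [1.1, 0.5, 0.2]
finger_gap: 1.0
gripper_force: 0.0
```

>>> apply_moves(claw=[1,1,1,1,1], travel=[[0.005,0.04,0],[0.012,0.09,0],[0.019,0.13,0],[0.025,0.17,0],[0.026,0.18,0]], turn=[[0,0,0],[0,0,0],[0,0,0],[0,0,0],[0,0,0]])

```text
t: 13.88
tcp_pos: [0.6734, -0.1511, 0.1652]
tool_rot: [0.995, 0.099, 0.001, 0.002]
force: [0.2, 0.0, 1.0]
finger_gap: 1.001
gripper_force: 0.0
```

>>> apply_moves(claw=[1,1,1,1], travel=[[0,0,0],[0,0,0],[0,0,0],[0,0,0]], turn=[[0,0,0],[0,0,0],[0,0,0],[0,0,0]])

```text
t: 14.22
tcp_pos: [0.6708, -0.1431, 0.1652]
tool_rot: [0.995, 0.102, -0.002, -0.0]
force: [0.2, -0.4, 0.3]
finger_gap: 1.0
gripper_force: 0.0
```

```bash
python3 -c "
from h import *
s=snap('wrist');P=cloud(s)
q=P.reshape(-1,3)
q=q[(q[:,2]>.056)&(q[:,2]<.072)&(abs(q[:,0]-.626)<.04)&(abs(q[:,1]+.163)<.04)]
print(len(q),cv2.minEnclosingCircle(q[:,:2].astype(np.float32)),cv2.minAreaRect(q[:,:2].astype(np.float32)))
go(.626,-.163,.035,.2037)"
```

```text
3149 ((0.6266343593597412, -0.16320103406906128), 0.026475293561816216) ((0.6266899704933167, -0.16242307424545288), (0.05126921460032463, 0.05081406608223915), 29.11015510559082)
at [ 0.671  -0.1432  0.1653] yaw 0.205 t 14.27 travel [-0.0597  0.0129  0.163 ] turn [-0.0003  0.0008  0.0005] n 3.3
```

>>> apply_moves(claw=[1,1,1,1,1], travel=[[-0.04,0.008,0.0],[-0.055,0.013,0.0],[-0.058,0.013,0.04],[-0.058,0.013,0.07],[-0.058,0.013,0.08]], turn=[[0,0,0],[0,0,0],[0,0,0],[0,0,0],[0,0,0]])

```text
t: 14.68
tcp_pos: [0.6254, -0.1633, 0.0985]
tool_rot: [0.995, 0.101, -0.004, -0.002]
force: [-0.6, 0.8, -0.4]
finger_gap: 0.996
gripper_force: 0.0
```

>>> apply_moves(claw=[1,1,1,1], travel=[[0,0,0],[0,0,0],[0,0,0],[0,0,0]], turn=[[0,0,0],[0,0,0],[0,0,0],[0,0,0]])

```text
t: 15.02
tcp_pos: [0.6294, -0.1651, 0.1031]
tool_rot: [0.995, 0.102, 0.001, 0.001]
force: [0.2, -0.3, 0.0]
finger_gap: 1.002
gripper_force: 0.0
```

```bash
python3 -c "
from h import *
go(.6262,-.163,.032,.2037)"
```

```text
at [ 0.6294 -0.1651  0.1031] yaw 0.204 t 15.02 travel [-0.0035 -0.0035  0.0889] turn [ 0.0006 -0.0003 -0.    ] n 1.7
```

>>> apply_moves(claw=[1,1,1,1,1], travel=[[-0.003,-0.003,0.02],[-0.003,-0.003,0.05],[-0.003,-0.003,0.075],[-0.003,-0.003,0.088],[-0.003,-0.003,0.088]], turn=[[0,0,0],[0,0,0],[0,0,0],[0,0,0],[0,0,0]])

```text
t: 15.43
tcp_pos: [0.624, -0.1624, 0.0294]
tool_rot: [0.995, 0.101, -0.002, -0.001]
force: [-0.9, 0.3, 0.4]
finger_gap: 1.0
gripper_force: 0.0
```

>>> apply_moves(claw=[0.8,0.5,0.2,-0.1,-0.3], travel=[[0,0,0],[0,0,0],[0,0,0],[0,0,0],[0,0,0]], turn=[[0,0,0],[0,0,0],[0,0,0],[0,0,0],[0,0,0]], newtons=40)

```text
t: 15.85
tcp_pos: [0.6264, -0.1634, 0.0329]
tool_rot: [0.995, 0.101, 0.001, 0.001]
force: [0.1, 0.8, 5.8]
finger_gap: 0.597
gripper_force: 42.3
```

>>> apply_moves(claw=[-0.3,-0.3,-0.3], travel=[[0,0,0],[0,0,0],[0,0,0]], turn=[[0,0,0],[0,0,0],[0,0,0]])

```text
t: 16.1
tcp_pos: [0.6264, -0.1633, 0.0329]
tool_rot: [0.995, 0.101, 0.001, 0.001]
force: [-0.5, 0.8, 6.4]
finger_gap: 0.602
gripper_force: 42.3
```

>>> apply_moves(claw=[-0.3,-0.3,-0.3,-0.3,-0.3], travel=[[0,0,-0.02],[0,0,-0.04],[0,0,-0.06],[0,0,-0.075],[0,0,-0.075]], turn=[[0,0,0],[0,0,0],[0,0,0],[0,0,0],[0,0,0]])

```text
t: 16.52
tcp_pos: [0.6269, -0.1637, 0.0939]
tool_rot: [0.995, 0.102, 0.001, 0.001]
force: [0.5, 0.6, -1.4]
finger_gap: 0.6
gripper_force: 42.2
```

```bash
python3 -c "
from h import *
go(.4809,-.1949,.032,.2037)"
```

```text
at [ 0.6269 -0.1637  0.0939] yaw 0.203 t 16.52 travel [-0.1868  0.0011  0.0769] turn [ 0.001  -0.0008 -0.0001] n 3.9
```

>>> apply_moves(claw=[-0.3,-0.3,-0.3,-0.3,-0.3], travel=[[-0.03,0,0],[-0.07,0,0],[-0.11,0,0],[-0.15,0,0],[-0.18,0.001,0]], turn=[[0,0,0],[0,0,0],[0,0,0],[0,0,0],[0,0,0]])

```text
t: 16.93
tcp_pos: [0.481, -0.1919, 0.0905]
tool_rot: [0.995, 0.102, -0.003, -0.001]
force: [-1.1, 0.1, -2.1]
finger_gap: 0.599
gripper_force: 42.2
```

>>> apply_moves(claw=[-0.3,-0.3,-0.3,-0.3,-0.3], travel=[[-0.007,0,0],[-0.007,0,0],[-0.007,0,0],[-0.007,0,0],[-0.007,0,0]], turn=[[0,0,0],[0,0,0],[0,0,0],[0,0,0],[0,0,0]])

```text
t: 17.35
tcp_pos: [0.4805, -0.1941, 0.0913]
tool_rot: [0.995, 0.102, -0.0, 0.001]
force: [0.7, 0.0, -2.1]
finger_gap: 0.598
gripper_force: 42.2
```

```bash
python3 -c "
from h import *
go(.4809,-.1949,.034,.2037)
s=snap('wrist','w5.png')"
```

```text
at [ 0.4805 -0.1941  0.0913] yaw 0.204 t 17.35 travel [0.0003 0.001  0.0716] turn [0.0004 0.0002 0.0002] n 1.4
```

View pics/w5.png

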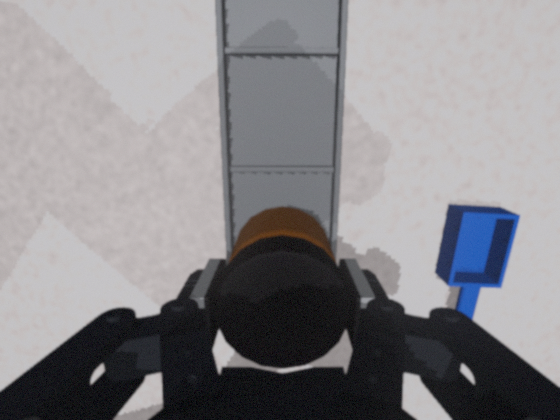

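The jar, at (284,290), hangs upright and in line with the lane, above the empty front pocket. I'll lower it.

>>> apply_moves(claw=[-0.3,-0.3,-0.3,-0.3,-0.3], travel=[[0,0.001,0.02],[0,0.001,0.04],[0,0.001,0.055],[0,0.001,0.065],[0,0.001,0.067]], turn=[[0,0,0],[0,0,0],[0,0,0],[0,0,0],[0,0,0]])

```text
t: 17.82
tcp_pos: [0.4788, -0.1942, 0.0363]
tool_rot: [0.995, 0.102, -0.002, -0.001]
force: [-0.7, 0.7, -0.7]
finger_gap: 0.595
gripper_force: 42.2
```

>>> apply_moves(claw=[-0.3,-0.3,-0.3,-0.3,-0.3], travel=[[0,0,0.001],[0,0,0.003],[0,0,0.005],[0,0,0.006],[0,0,0.006]], turn=[[0,0,0],[0,0,0],[0,0,0],[0,0,0],[0,0,0]])

```text
t: 18.23
tcp_pos: [0.4791, -0.1948, 0.0332]
tool_rot: [0.995, 0.101, -0.001, 0.0]
force: [-0.2, 0.1, -1.6]
finger_gap: 0.597
gripper_force: 42.2
```

>>> apply_moves(claw=[-0.3,-0.3,-0.3], travel=[[0,0,0.001],[0,0,0.0015],[0,0,0.0015]], turn=[[0,0,0],[0,0,0],[0,0,0]])

```text
t: 18.48
tcp_pos: [0.4791, -0.1949, 0.0328]
tool_rot: [0.995, 0.101, -0.001, 0.0]
force: [-0.7, 1.0, 6.0]
finger_gap: 0.598
gripper_force: 43.0
```

>>> apply_moves(claw=[0.3,0.5,0.8,1,1], travel=[[0,0,0],[0,0,0],[0,0,0],[0,0,0],[0,0,0]], turn=[[0,0,0],[0,0,0],[0,0,0],[0,0,0],[0,0,0]])

```text
t: 18.9
tcp_pos: [0.4789, -0.1947, 0.0316]
tool_rot: [0.995, 0.101, -0.001, 0.0]
force: [-0.3, -0.2, -0.2]
finger_gap: 1.001
gripper_force: 0.0
```

>>> apply_moves(claw=[1,1,1,1,1], travel=[[0,0,0],[0,0,-0.03],[0,0,-0.07],[0,0,-0.12],[0,0,-0.17]], turn=[[0,0,0],[0,0,0],[0,0,0],[0,0,0],[0,0,0]])

```text
t: 19.32
tcp_pos: [0.4783, -0.1941, 0.1684]
tool_rot: [0.995, 0.101, -0.002, -0.001]
force: [1.0, -0.5, -0.1]
finger_gap: 1.001
gripper_force: 0.0
```

```bash
python3 -c "
from h import *
go(.6178,.1757,.165,.046)
s=snap('wrist');P=cloud(s);q=P.reshape(-1,3)
q=q[(q[:,2]>.056)&(q[:,2]<.072)&(abs(q[:,0]-.48)<.04)&(abs(q[:,1]+.195)<.04)]
print(len(q),cv2.minEnclosingCircle(q[:,:2].astype(np.float32)))"
```

```text
at [ 0.4783 -0.1941  0.1684] yaw 0.203 t 19.32 travel [ 0.2641 -0.4176  0.0041] turn [-0.0006  0.0013  0.05  ] n 9.5
3446 ((0.4798879623413086, -0.1958616077899933), 0.02583932876586914)
```

>>> apply_moves(claw=[1,1,1,1,1], travel=[[0.02,-0.03,0],[0.045,-0.07,0],[0.07,-0.11,0],[0.095,-0.15,0],[0.12,-0.19,0]], turn=[[0,0,0.01],[0,0,0.02],[0,0,0.03],[0,0,0.04],[0,0,0.05]])

```text
t: 19.78
tcp_pos: [0.5427, -0.0249, 0.1674]
tool_rot: [1.0, 0.022, -0.001, 0.0]
force: [1.3, 0.1, 1.1]
finger_gap: 0.999
gripper_force: 0.0
```

```bash
python3 -c "
from h import *
go(.6178,.1757,.165,.046)"
```

```text
at [ 0.5427 -0.0249  0.1674] yaw 0.044 t 19.78 travel [ 0.1048 -0.2464  0.0027] turn [ 0.0001  0.0006 -0.0007] n 5.1
```

>>> apply_moves(claw=[1,1,1,1,1], travel=[[0.02,-0.045,0],[0.04,-0.09,0],[0.06,-0.135,0],[0.08,-0.18,0],[0.095,-0.22,0]], turn=[[0,0,0],[0,0,0],[0,0,0],[0,0,0],[0,0,0]])

```text
t: 20.2
tcp_pos: [0.611, 0.1554, 0.167]
tool_rot: [1.0, 0.023, -0.001, 0.0]
force: [0.3, -1.9, 0.0]
finger_gap: 1.002
gripper_force: 0.0
```

>>> apply_moves(claw=[1,1,1,1,1], travel=[[0.003,-0.008,0],[0.003,-0.008,0],[0.003,-0.008,0],[0.003,-0.008,0],[0.003,-0.008,0]], turn=[[0,0,0],[0,0,0],[0,0,0],[0,0,0],[0,0,0]])

```text
t: 20.62
tcp_pos: [0.6119, 0.1577, 0.1672]
tool_rot: [1.0, 0.022, -0.001, 0.0]
force: [0.3, -0.9, 0.1]
finger_gap: 1.0
gripper_force: 0.0
```

```bash
python3 -c "
from h import *
go(.6178,.1757,.039,.046)
s=snap('wrist','w6.png');P=cloud(s);q=P.reshape(-1,3)
q=q[(q[:,2]>.062)&(q[:,2]<.078)&(abs(q[:,0]-.618)<.04)&(abs(q[:,1]-.176)<.04)]
print(len(q),cv2.minAreaRect(q[:,:2].astype(np.float32)))"
```

```text
at [0.6119 0.1577 0.1672] yaw 0.044 t 20.62 travel [ 0.0088 -0.0222  0.1601] turn [ 0.0002  0.0009 -0.0006] n 3.1
3447 ((0.6162351965904236, 0.17464661598205566), (0.04279891401529312, 0.04408300295472145), 2.5873875617980957)
```

View pics/w6.png

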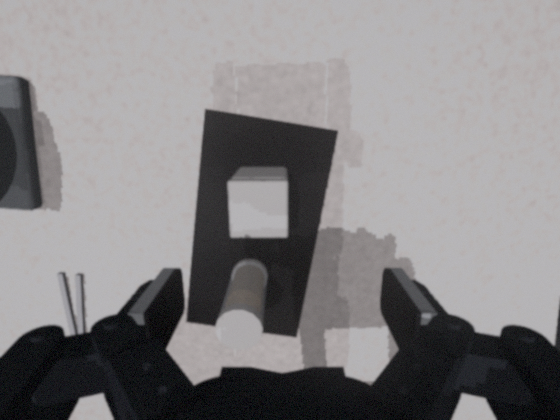

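The carton (259,203) and the tube (245,300) both stand on the mat. The carton is square to the fingers and slightly to the left.

>>> apply_moves(claw=[1,1,1,1,1], travel=[[0.007,-0.022,0.01],[0.007,-0.022,0.05],[0.007,-0.022,0.1],[0.007,-0.022,0.14],[0.007,-0.022,0.16]], turn=[[0,0,0],[0,0,0],[0,0,0],[0,0,0],[0,0,0]])

```text
t: 21.08
tcp_pos: [0.6141, 0.1755, 0.0354]
tool_rot: [1.0, 0.022, -0.004, 0.0]
force: [0.3, 0.3, 0.2]
finger_gap: 1.003
gripper_force: 0.0
```

>>> apply_moves(claw=[1,0.7,0.2,-0.2,-0.4], travel=[[0,0,0],[0,0,0],[0,0,0],[0,0,0],[0,0,0]], turn=[[0,0,0],[0,0,0],[0,0,0],[0,0,0],[0,0,0]], newtons=30)

```text
t: 21.5
tcp_pos: [0.6186, 0.1771, 0.0416]
tool_rot: [1.0, 0.023, 0.001, 0.0]
force: [0.6, 0.2, -0.4]
finger_gap: 0.511
gripper_force: 31.0
```

>>> apply_moves(claw=[-0.4,-0.4,-0.4], travel=[[0,0,0],[0,0,0],[0,0,0]], turn=[[0,0,0],[0,0,0],[0,0,0]])

```text
t: 21.75
tcp_pos: [0.6186, 0.1771, 0.0416]
tool_rot: [1.0, 0.023, 0.001, 0.0]
force: [-1.0, -1.1, 6.2]
finger_gap: 0.513
gripper_force: 31.9
```

>>> apply_moves(claw=[-0.4,-0.4,-0.4,-0.4,-0.4], travel=[[0,0,-0.02],[0,0,-0.05],[0,0,-0.09],[0,0,-0.125],[0,0,-0.138]], turn=[[0,0,0],[0,0,0],[0,0,0],[0,0,0],[0,0,0]])

```text
t: 22.17
tcp_pos: [0.6195, 0.1778, 0.1544]
tool_rot: [1.0, 0.023, 0.003, -0.0]
force: [0.3, 0.6, -0.8]
finger_gap: 0.509
gripper_force: 31.1
```

```bash
python3 -c "
from h import *
go(.5534,-.1799,.15,.2037)"
```

```text
at [0.6195 0.1778 0.1544] yaw 0.046 t 22.17 travel [-0.1033  0.4428  0.0047] turn [ 0.     -0.0019 -0.0501] n 8.7
```

>>> apply_moves(claw=[-0.4,-0.4,-0.4,-0.4,-0.4], travel=[[-0.007,0.03,0],[-0.016,0.07,0],[-0.026,0.11,0],[-0.035,0.15,0],[-0.045,0.19,0]], turn=[[0,0,-0.01],[0,0,-0.02],[0,0,-0.03],[0,0,-0.04],[0,0,-0.05]])

```text
t: 22.58
tcp_pos: [0.5872, 0.0228, 0.1492]
tool_rot: [0.995, 0.103, -0.001, -0.0]
force: [0.0, 0.9, -1.1]
finger_gap: 0.512
gripper_force: 31.1
```

```bash
python3 -c "
from h import *
go(.555,-.1799,.15,.2037)"
```

```text
at [0.5872 0.0228 0.1492] yaw 0.206 t 22.58 travel [-0.0912  0.2398 -0.0008] turn [-0.0001  0.0009  0.0006] n 4.9
```

>>> apply_moves(claw=[-0.4,-0.4,-0.4,-0.4,-0.4], travel=[[-0.016,0.04,0],[-0.032,0.08,0],[-0.05,0.13,0],[-0.07,0.18,0],[-0.083,0.22,0]], turn=[[0,0,0],[0,0,0],[0,0,0],[0,0,0],[0,0,0]])

```text
t: 23.0
tcp_pos: [0.5573, -0.164, 0.1493]
tool_rot: [0.995, 0.101, -0.002, -0.0]
force: [0.6, -0.2, -0.1]
finger_gap: 0.509
gripper_force: 31.1
```

>>> apply_moves(claw=[-0.4,-0.4,-0.4,-0.4,-0.4], travel=[[0,0,0],[0,0,0],[0,0,0],[0,0,0],[0,0,0]], turn=[[0,0,0],[0,0,0],[0,0,0],[0,0,0],[0,0,0]])

```text
t: 23.42
tcp_pos: [0.5586, -0.1603, 0.1497]
tool_rot: [0.995, 0.103, -0.001, -0.0]
force: [-0.5, -0.1, -0.5]
finger_gap: 0.51
gripper_force: 31.1
```

```bash
python3 -c "
from h import *
go(.555,-.1799,.0426,.2037)"
```

```text
at [ 0.5586 -0.1603  0.1497] yaw 0.205 t 23.42 travel [-0.009   0.0232  0.1339] turn [-0.0003  0.0008  0.0006] n 2.6
```

>>> apply_moves(claw=[-0.4,-0.4,-0.4,-0.4,-0.4], travel=[[-0.005,0.014,0],[-0.009,0.023,0.02],[-0.009,0.023,0.05],[-0.009,0.023,0.07],[-0.009,0.023,0.07]], turn=[[0,0,0],[0,0,0],[0,0,0],[0,0,0],[0,0,0]])

```text
t: 23.83
tcp_pos: [0.5531, -0.1804, 0.0909]
tool_rot: [0.995, 0.102, -0.004, -0.002]
force: [-0.3, 0.5, -1.0]
finger_gap: 0.511
gripper_force: 31.1
```

>>> apply_moves(claw=[-0.4,-0.4,-0.4,-0.4], travel=[[0,0,0],[0,0,0],[0,0,0],[0,0,0]], turn=[[0,0,0],[0,0,0],[0,0,0],[0,0,0]])

```text
t: 24.17
tcp_pos: [0.5561, -0.1819, 0.0952]
tool_rot: [0.995, 0.102, 0.0, 0.001]
force: [0.4, 0.6, -1.1]
finger_gap: 0.514
gripper_force: 31.1
```

```bash
python3 -c "
from h import *
go(.555,-.1799,.0426,.2037)
snap('wrist','w7.png')"
```

```text
at [ 0.5561 -0.1819  0.0952] yaw 0.204 t 24.17 travel [-0.0008 -0.0028  0.0658] turn [ 0.0005 -0.     -0.    ] n 1.3
```

View pics/w7.png

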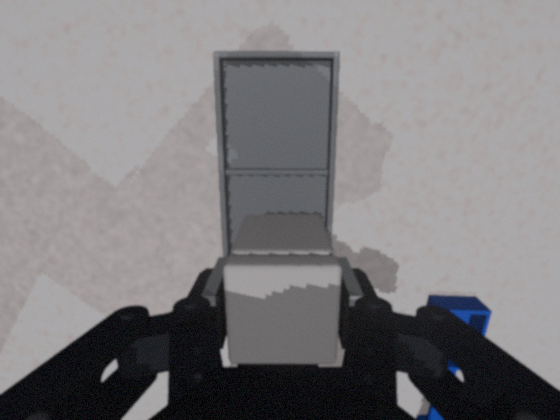

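The carton, at (283,290), is square to the lane above the middle pocket, and the back pocket is empty. I'll lower it.

>>> apply_moves(claw=[-0.4,-0.4,-0.4,-0.4,-0.4], travel=[[-0.001,-0.002,0.02],[-0.001,-0.002,0.04],[-0.001,-0.002,0.053],[-0.001,-0.002,0.059],[-0.001,-0.002,0.06]], turn=[[0,0,0],[0,0,0],[0,0,0],[0,0,0],[0,0,0]])

```text
t: 24.63
tcp_pos: [0.5536, -0.1799, 0.0452]
tool_rot: [0.995, 0.101, -0.002, -0.0]
force: [-1.3, -0.4, -1.6]
finger_gap: 0.512
gripper_force: 31.2
```

>>> apply_moves(claw=[-0.4,-0.4,-0.4,-0.4,-0.4], travel=[[0,0,0.002],[0,0,0.004],[0,0,0.0055],[0,0,0.006],[0,0,0.006]], turn=[[0,0,0],[0,0,0],[0,0,0],[0,0,0],[0,0,0]])

```text
t: 25.05
tcp_pos: [0.5546, -0.1805, 0.0426]
tool_rot: [0.995, 0.101, -0.0, 0.001]
force: [-1.4, 0.3, 4.5]
finger_gap: 0.513
gripper_force: 31.7
```

Seated (4.5 N upward). Next I release and fetch the tube.

>>> apply_moves(claw=[0.2,0.5,0.8,1,1], travel=[[0,0,0],[0,0,0],[0,0,0],[0,0,0],[0,0,0]], turn=[[0,0,0],[0,0,0],[0,0,0],[0,0,0],[0,0,0]])

```text
t: 25.47
tcp_pos: [0.5541, -0.1801, 0.0411]
tool_rot: [0.995, 0.101, -0.001, 0.0]
force: [0.9, 0.5, 0.5]
finger_gap: 0.997
gripper_force: 0.0
```

>>> apply_moves(claw=[1,1,1,1,1], travel=[[0,0,0],[0,0,-0.03],[0,0,-0.07],[0,0,-0.12],[0,0,-0.16]], turn=[[0,0,0],[0,0,0],[0,0,0],[0,0,0],[0,0,0]])

```text
t: 25.88
tcp_pos: [0.5544, -0.1801, 0.1709]
tool_rot: [0.995, 0.101, -0.001, 0.0]
force: [1.1, -0.2, 1.0]
finger_gap: 1.0
gripper_force: 0.0
```

>>> apply_moves(claw=[1,1,1,1,1], travel=[[0.005,-0.03,0],[0.012,-0.07,0],[0.02,-0.12,0],[0.027,-0.17,0],[0.034,-0.21,0]], turn=[[0,0,0],[0,0,0],[0,0,0],[0,0,0],[0,0,0]])

```text
t: 26.3
tcp_pos: [0.5459, -0.0077, 0.1691]
tool_rot: [0.995, 0.101, -0.001, -0.0]
force: [-0.4, -1.5, -0.5]
finger_gap: 1.002
gripper_force: 0.0
```

```bash
python3 -c "
from h import *
go(.5275,.1865,.165,.2037)"
```

```text
at [ 0.5459 -0.0077  0.1691] yaw 0.203 t 26.3 travel [ 0.0265 -0.2424  0.0053] turn [-0.0003  0.0008 -0.0002] n 4.7
```

>>> apply_moves(claw=[1,1,1,1,1], travel=[[0.005,-0.04,0],[0.01,-0.09,0],[0.016,-0.14,0],[0.021,-0.19,0],[0.025,-0.228,0]], turn=[[0,0,0],[0,0,0],[0,0,0],[0,0,0],[0,0,0]])

```text
t: 26.72
tcp_pos: [0.5288, 0.1755, 0.1691]
tool_rot: [0.995, 0.102, -0.001, -0.0]
force: [-0.5, -0.4, -0.5]
finger_gap: 1.0
gripper_force: 0.0
```

>>> apply_moves(claw=[1,1,1,1], travel=[[0,0,0],[0,0,0],[0,0,0],[0,0,0]], turn=[[0,0,0],[0,0,0],[0,0,0],[0,0,0]])

```text
t: 27.05
tcp_pos: [0.53, 0.1715, 0.169]
tool_rot: [0.995, 0.101, -0.001, 0.0]
force: [0.6, -1.0, 0.6]
finger_gap: 1.004
gripper_force: 0.0
```

```bash
python3 -c "
from h import *
go(.5275,.1865,.042,.2037)
s=snap('wrist','w8.png');P=cloud(s);q=P.reshape(-1,3)
q=q[(q[:,2]>.086)&(q[:,2]<.1)&(abs(q[:,0]-.5275)<.03)&(abs(q[:,1]-.1865)<.03)]
print(len(q),cv2.minEnclosingCircle(q[:,:2].astype(np.float32)))
s=snap('scene','s2.png')
P=cloud(s).reshape(-1,3);q=P[(P[:,2]>.05)&(P[:,2]<.1)&(abs(P[:,1]+.18)<.05)&(abs(P[:,0]-.55)<.12)]
print(q.min(0),q.max(0))"
```

```text
at [0.53   0.1715 0.169 ] yaw 0.202 t 27.05 travel [ 0.0011 -0.0191  0.1587] turn [ 0.0001  0.0007 -0.0006] n 3.1
2146 ((0.5284513235092163, 0.18597042560577393), 0.018253080546855927)
[ 0.45623452 -0.22046897  0.05000287] [ 0.57945289 -0.15615088  0.07690509]
```

View pics/s2.png

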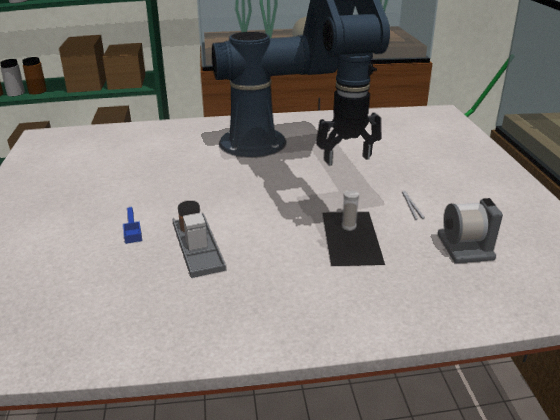

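The jar (188,215) is in front, the carton (195,232) is in the middle, the back pocket is empty, and the tube (350,212) stands on the mat.

>>> apply_moves(claw=[1,1,1,1,1], travel=[[0.001,-0.015,0],[0.001,-0.019,0.03],[0.001,-0.019,0.07],[0.001,-0.019,0.11],[0.001,-0.019,0.13]], turn=[[0,0,0],[0,0,0],[0,0,0],[0,0,0],[0,0,0]])

```text
t: 27.57
tcp_pos: [0.5256, 0.1874, 0.0622]
tool_rot: [0.995, 0.101, -0.003, 0.0]
force: [-1.1, -0.0, -0.9]
finger_gap: 1.001
gripper_force: 0.0
```

>>> apply_moves(claw=[1,1,1,1,1], travel=[[0,0,0.01],[0,0,0.02],[0,0,0.027],[0,0,0.027],[0,0,0.027]], turn=[[0,0,0],[0,0,0],[0,0,0],[0,0,0],[0,0,0]])

```text
t: 27.98
tcp_pos: [0.5279, 0.1877, 0.0441]
tool_rot: [0.995, 0.101, -0.0, 0.0]
force: [0.6, -0.2, 0.2]
finger_gap: 0.997
gripper_force: 0.0
```

>>> apply_moves(claw=[0.6,0.2,-0.2,-0.5,-0.6], travel=[[0,0,0],[0,0,0],[0,0,0],[0,0,0],[0,0,0]], turn=[[0,0,0],[0,0,0],[0,0,0],[0,0,0],[0,0,0]])

```text
t: 28.4
tcp_pos: [0.5276, 0.1877, 0.0441]
tool_rot: [0.995, 0.101, -0.0, 0.0]
force: [-0.3, 0.0, 3.4]
finger_gap: 0.416
gripper_force: 30.6
```

>>> apply_moves(claw=[-0.6,-0.6,-0.6,-0.6], travel=[[0,0,0],[0,0,0],[0,0,0],[0,0,0]], turn=[[0,0,0],[0,0,0],[0,0,0],[0,0,0]])

```text
t: 28.73
tcp_pos: [0.5277, 0.1876, 0.044]
tool_rot: [0.995, 0.101, -0.0, 0.0]
force: [-0.6, -0.5, 4.9]
finger_gap: 0.415
gripper_force: 30.7
```

>>> apply_moves(claw=[-0.6,-0.6,-0.6,-0.6,-0.6], travel=[[0,0,-0.02],[0,0,-0.05],[0,0,-0.09],[0,0,-0.13],[0,0,-0.145]], turn=[[0,0,0],[0,0,0],[0,0,0],[0,0,0],[0,0,0]])

```text
t: 29.15
tcp_pos: [0.5293, 0.1881, 0.163]
tool_rot: [0.995, 0.102, 0.002, -0.0]
force: [1.0, 0.1, -0.9]
finger_gap: 0.416
gripper_force: 30.4
```

```bash
python3 -c "
from h import *
go(.6259,-.1649,.16,.2037)"
```

```text
at [0.5293 0.1881 0.163 ] yaw 0.203 t 29.15 travel [0.0291 0.4565 0.004 ] turn [ 0.0001 -0.0013 -0.0001] n 8.8
```

Seat height in the lane will be TCP z = 0.045.

>>> apply_moves(claw=[-0.6,-0.6,-0.6,-0.6,-0.6], travel=[[0.002,0.03,0],[0.005,0.07,0],[0.008,0.12,0],[0.011,0.17,0],[0.014,0.21,0]], turn=[[0,0,0],[0,0,0],[0,0,0],[0,0,0],[0,0,0]])

```text
t: 29.57
tcp_pos: [0.5725, 0.0231, 0.1591]
tool_rot: [0.995, 0.101, -0.001, 0.0]
force: [0.9, 0.1, -1.1]
finger_gap: 0.413
gripper_force: 30.4
```

>>> apply_moves(claw=[-0.6,-0.6,-0.6,-0.6,-0.6], travel=[[0.003,0.045,0],[0.006,0.09,0],[0.009,0.14,0],[0.012,0.19,0],[0.014,0.23,0]], turn=[[0,0,0],[0,0,0],[0,0,0],[0,0,0],[0,0,0]])

```text
t: 29.98
tcp_pos: [0.6207, -0.1555, 0.1588]
tool_rot: [0.995, 0.101, -0.001, 0.0]
force: [0.6, -0.3, -1.1]
finger_gap: 0.416
gripper_force: 30.4
```

>>> apply_moves(claw=[-0.6,-0.6,-0.6,-0.6,-0.6], travel=[[0.001,0.014,0],[0.001,0.014,0],[0.001,0.014,0],[0.001,0.014,0],[0.001,0.014,0]], turn=[[0,0,0],[0,0,0],[0,0,0],[0,0,0],[0,0,0]])

```text
t: 30.4
tcp_pos: [0.6227, -0.161, 0.1591]
tool_rot: [0.995, 0.102, -0.002, -0.001]
force: [0.4, 0.2, -0.9]
finger_gap: 0.413
gripper_force: 30.4
```

```bash
python3 -c "
from h import *
go(.6259,-.1649,.045,.2037)
snap('wrist','w9.png')"
```

```text
at [ 0.6227 -0.161   0.1591] yaw 0.205 t 30.4 travel [0.0034 0.0058 0.1426] turn [-0.0005  0.0011  0.0005] n 2.7
```

View pics/w9.png

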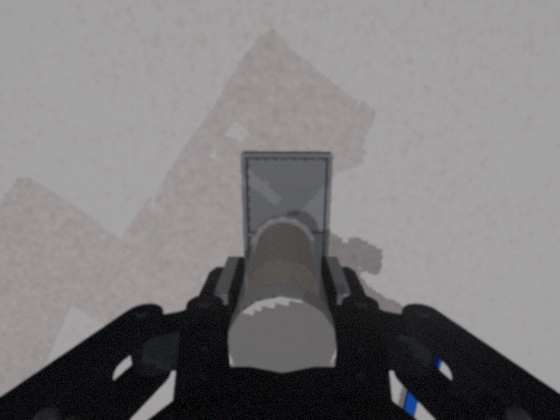

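The tube hangs upright and in line with the lane, whose back end is at row 153. I'll lower it.

>>> apply_moves(claw=[-0.6,-0.6,-0.6,-0.6,-0.6], travel=[[0.003,0.005,0],[0.003,0.005,0.02],[0.003,0.005,0.05],[0.003,0.005,0.08],[0.003,0.005,0.09]], turn=[[0,0,0],[0,0,0],[0,0,0],[0,0,0],[0,0,0]])

```text
t: 30.87
tcp_pos: [0.6247, -0.1653, 0.0844]
tool_rot: [0.995, 0.102, -0.003, -0.001]
force: [-0.8, 0.4, -1.0]
finger_gap: 0.413
gripper_force: 30.4
```

>>> apply_moves(claw=[-0.6,-0.6,-0.6,-0.6], travel=[[0,0,0],[0,0,0],[0,0,0],[0,0,0]], turn=[[0,0,0],[0,0,0],[0,0,0],[0,0,0]])

```text
t: 31.2
tcp_pos: [0.6278, -0.1672, 0.0892]
tool_rot: [0.995, 0.102, 0.001, 0.001]
force: [-0.0, 0.7, -0.8]
finger_gap: 0.413
gripper_force: 30.4
```

```bash
python3 -c "
from h import *
go(.6259,-.1649,.045,.2037)"
```

```text
at [ 0.6278 -0.1672  0.0892] yaw 0.203 t 31.2 travel [-0.0017 -0.0035  0.0552] turn [ 0.0006 -0.0003 -0.0001] n 1.1
```

>>> apply_moves(claw=[-0.6,-0.6,-0.6,-0.6,-0.6], travel=[[-0.002,-0.003,0.015],[-0.002,-0.003,0.03],[-0.002,-0.003,0.043],[-0.002,-0.003,0.049],[-0.002,-0.003,0.05]], turn=[[0,0,0],[0,0,0],[0,0,0],[0,0,0],[0,0,0]])

```text
t: 31.62
tcp_pos: [0.6236, -0.1645, 0.0459]
tool_rot: [0.995, 0.101, -0.002, -0.001]
force: [-0.5, 0.6, -0.4]
finger_gap: 0.42
gripper_force: 30.4
```

>>> apply_moves(claw=[-0.6,-0.6,-0.6,-0.6,-0.6], travel=[[0,0,0.002],[0,0,0.004],[0,0,0.0055],[0,0,0.006],[0,0,0.006]], turn=[[0,0,0],[0,0,0],[0,0,0],[0,0,0],[0,0,0]])

```text
t: 32.03
tcp_pos: [0.6248, -0.165, 0.045]
tool_rot: [0.995, 0.102, -0.0, 0.0]
force: [-2.7, 1.0, 9.2]
finger_gap: 0.41
gripper_force: 31.1
```

Seated. Release, lift and check.

>>> apply_moves(claw=[0,0.4,0.8,1,1], travel=[[0,0,0],[0,0,0],[0,0,0],[0,0,0],[0,0,0]], turn=[[0,0,0],[0,0,0],[0,0,0],[0,0,0],[0,0,0]])

```text
t: 32.45
tcp_pos: [0.6244, -0.1648, 0.0425]
tool_rot: [0.995, 0.101, -0.001, 0.0]
force: [-0.3, -0.3, -0.9]
finger_gap: 0.996
gripper_force: 0.0
```

>>> apply_moves(claw=[1,1,1,1,1], travel=[[0,0,0],[0,0,-0.03],[0,0,-0.07],[0,0,-0.12],[0,0,-0.17]], turn=[[0,0,0],[0,0,0],[0,0,0],[0,0,0],[0,0,0]])

```text
t: 32.87
tcp_pos: [0.6238, -0.1644, 0.1789]
tool_rot: [0.995, 0.101, -0.002, -0.001]
force: [0.7, -0.2, -0.2]
finger_gap: 0.997
gripper_force: 0.0
```

>>> apply_moves(claw=[1,1,1,1,1], travel=[[-0.03,0,-0.03],[-0.06,0,-0.06],[-0.09,0,-0.09],[-0.11,0,-0.11],[-0.11,0,-0.11]], turn=[[0,0,0],[0,0,0],[0,0,0],[0,0,0],[0,0,0]])

```text
t: 33.28
tcp_pos: [0.5376, -0.1836, 0.2707]
tool_rot: [0.995, 0.101, 0.001, 0.002]
force: [0.3, 0.3, -0.0]
finger_gap: 1.0
gripper_force: 0.0
```

>>> apply_moves(claw=[1,1,1,1], travel=[[0,0,0],[0,0,0],[0,0,0],[0,0,0]], turn=[[0,0,0],[0,0,0],[0,0,0],[0,0,0]])

```text
t: 33.62
tcp_pos: [0.5388, -0.1821, 0.2652]
tool_rot: [0.995, 0.102, -0.002, -0.001]
force: [0.0, 0.6, 0.4]
finger_gap: 1.001
gripper_force: 0.0
```

```bash
python3 -c "
from h import *
s=snap('wrist','w10.png');P=cloud(s);q=P.reshape(-1,3)
a=.2037;M=np.array([[np.cos(a),np.sin(a)],[-np.sin(a),np.cos(a)]]);l=(q[:,:2]-[.5534,-.1799])@M.T
for c,h in((-.074,.062),(0,.07),(.074,.092)):
  m=(abs(l[:,0]-c)<.036)&(abs(l[:,1])<.036)&(abs(q[:,2]-h-.004-.002)<.006);print(m.sum(),np.round(cv2.minAreaRect(l[m].astype(np.float32))[0],4),q[m,2].mean())"
```

```text
1652 [-0.0749 -0.0007] 0.06642563768465878
1850 [-0.0021 -0.0024] 0.0746771477965037
1281 [ 0.0726 -0.0014] 0.09677039146501198
```

View pics/w10.png

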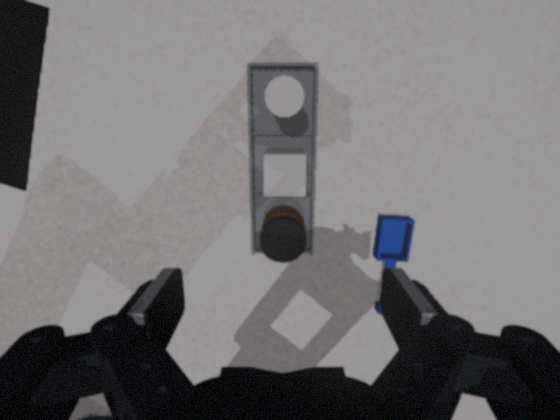

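The jar (284,238), carton (285,175) and tube (284,96) stand upright in the front, middle and back pockets, at the expected heights.

```bash
python3 -c "
from station import manip
print(manip.sign_off())"
```

```text
the job is handed in; nothing more can be done
None
```

The jar stands in the lane's front pocket, the carton in the middle and the tube at the back, all upright and moved in the order asked, and the job is handed in at about 34 s of the 141 s allowed.

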